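# Hang a C-hook sample under spring load in a constant-load frame

### The arm

A 6-joint arm with a two-finger parallel gripper is mounted at the origin on a cart in front of the work surface, level with it; the furniture and walls round the work are solid. World frame = base frame: x ahead of the robot, y to its left, z up, the work surface at z = 0. Lengths are in mm, angles in rad, forces in N, time in s.
With the tool pointing down it reaches from about 275 to 825 mm from the base axis. Payload 5.2 kg.
Tool frame: the origin (TCP) lies at the very end of the fingers, on their centre line; the grasp point (between the pads) lies 19 mm behind it; z points along the fingers, y is the direction in which the jaws open and shut (so a half turn about z gives the same grasp; the last joint's range is limited). The gripper opens to 93 mm and grips with 3 to 60 N. Pads are 15 mm wide; open, the fingers measure 128 mm over their backs; the gripper's body (75 mm by 188 mm) begins 65 mm behind the grasp point.
Start: joints at [1.063, 0.259, 1.535, -0, 1.348, -0.203], TCP at [165.034, 524.661, 218.653] pointing down, gripper open.
Joint ranges: [-3.14, 3.14], [-0.91, 2.08], [0.19, 2.58], [-1.22, 4.36], [0.22, 2.71], [-3.12, 3.12]. Speed limits (rad/s): [2.57, 2.57, 3.14, 3.14, 3.14, 3.14].

### API

Orientations are given as [roll, pitch, yaw] about the fixed x, y, z axes, in that order (R = Rz(yaw) Ry(pitch) Rx(roll)).
In Python, from bench import robot gives the robot as it stands. The module is installed in compiled form; this text tells all that it offers. Calls block until the motion is done:
- robot.move_ptp(position, orientation): joint-space move of the TCP to a pose.
- robot.move_linear(position, ori=None, speed=150, f_stop=None): straight line of the TCP; ori=None keeps the orientation; speed is the mean speed in mm/s. With f_stop (N) it stops when the force on the tool has changed by that much, and returns True; else False.
- robot.move_j(angles): joint-space move.
- robot.move_gripper(opening): opening from 0.0 (shut) to 1.0 (fully open); the grip force is fixed at half the most; returns when the fingers have stopped.
- robot.sleep(seconds).
- robot.inverse_kinematics(position, orientation): joint angles nearest the present ones, or None.
- robot.get_image(name): name is "scene" or "top" or "wrist"; returns a dict with "img" (480x640x3 uint8, blue, green, red), "fovy" (degrees; the focal length in pixels is half the picture's height over the tangent of half this angle, whatever the lens; pixels are square), "cx", "cy" (the principal point, pixels), "eye" and "orientation" of the camera in the world. Camera axes: x right, y down, z forward; pixel columns grow to the right and rows downward; lengths in mm; the calibration is good to about 2 mm. A picture is of the moment at which its call begins. There is no depth.
A pose or a line that the arm cannot do raises robot.MotionError and nothing moves.
- robot.hand_in(): hands the job in, once; it reports no verdict.
Readings, each from a call of its own:
- robot.current_t(): time.
- robot.current_qpos(): joint angles.
- robot.current_joint_vel(): joint speeds.
- robot.current_joint_efforts(): joint torques, N m.
- robot.current_tcp_pos(): TCP position.
- robot.current_eef_rot(): TCP orientation.
- robot.current_contact_force(): force on the tool from outside, world axes, zero at the start.
- robot.current_ft_torque(): the same for the moment, N m.
- robot.current_gripper_width(): opening from 0.0 (shut) to 1.0 (fully open).
Only numpy, scipy, OpenCV 4.12 (cv2) and the standard library are available. Lean on these libraries where they do the work, as an engineer would, in place of code of your own. Each camera call takes 0.05 s, during which the arm holds its last target.

### The job

Put the steel C-hook sample under load in the constant-load frame: take it out of its notched rest, swing its curved end through the long eye on the spring rod, draw it back against the spring and lower its neck into the slot of the anchor plate, so that the button head holds it taut and level behind the plate when you let go. The eye and its spring are delicate and rated for 15 N, so feel for the eye and never press, knock or pull the hook on it harder than that. Leave the beaker, the vial and the petri dish where they stand.

Things in the scene. Friction and masses are not known exactly. Their poses are not given: they have to be found in the camera images.
- load_frame: Constant-load frame, fixed: aluminium base plate 340 x 96 mm, top 14 mm above the worktop; grey spring barrel at its -x end, upright steel anchor plate at its +x end, between them a rod along x (y = 0) ending in an eye. Origin: centre of the underside, on the worktop; x runs from barrel to anchor (direction of pull), y across, z up. The rod's spring only gives towards +x; towards -x the eye is stopped hard.
- eye_mean (a point): Point fixed to load_frame at (-14, 0, 59) mm: MEAN place of the middle of the eye's outer limb (the one nearer the anchor), rod at rest. The true limb is up to 10 mm off either way along frame x, not measured: feel for it or look. Eye: upright oblong ring of 8 mm round bar in the plane y = 0, passed through along y. Opening 11 mm wide, 44 to 74 mm up, round-ended; limbs straight from 49 to 69 mm up.
- barrel_axis (a point): Middle of the spring barrel's axis when bolted mid-way: (-109, 0, 59) mm in load_frame. Grey, 46 mm thick, about 90 mm long. Its slotted feet are bolted tight up to 10 mm either way along frame x, rod and eye with it. The eye turns (about 0.02 N m) on an upright pin 32 mm behind its outer limb by up to 0.12 rad and stands a little askew either way (not measured); the hook turns it straight.
- anchor: Steel anchor on the base plate's +x end. Origin: centre of its foot's underside, at (112, 0, 14) mm in load_frame; same axes. Its upright plate is 8 mm thick (x +4 to +12 mm here, so its back face is at x = 124 mm in load_frame), 60 mm wide, top edge 42 mm above the origin; slot 13 mm wide, open at the top, floor 32 mm up. A neck resting in it has its axis 36 mm above the origin (50 mm over the worktop).
- c_hook: Steel C-hook, about 0.16 kg, loose, lying level (axis 37 mm up) in the rest, bow away from the robot. Origin: centre of its arc. x: along the shank to the head; hook plane x-y. Bow: 8 mm round bar, centre line radius 16 mm about the origin, from 60 deg (from +x towards +y) through 180 deg to the free round tip at 262 deg; from 60 deg straight to (32, 0) mm. Loaded, the limb's middle sits at x = -8 mm.
- hook_shank (a point): Middle of the hook's square shank, (65, 0, 0) mm in the hook's frame, same axes: the place to grip. Shank 14 x 14 mm, from x = 30 to 100 mm in the hook's frame, so its flat sides are at y = -7 and +7 mm, its top and bottom at z = +7 and -7 mm.
- hook_head (a point): (116, 0, 0) mm in the hook's frame, same axes: centre of the front face of the button head, the face that bears on the anchor plate's back. Head 20 mm in diameter, x 116 to 124 mm; the round neck before it is 8 mm thick, x 100 to 116 mm.
- rest: Grey plastic rest, fixed: base 74 x 50 mm, 6 mm thick, with two notched uprights 7 mm thick at x = -27 and +27 mm, 41 mm high, notch floor 30 mm up and 17 mm wide. Origin: centre of the underside; the hook's shank lies along its x, the shank's middle over the origin.
- draw_rod (a joint): How far the rod with the eye is drawn out of the barrel, in m: 0 at rest, up to 0.034, growing towards the anchor. The spring pulls back with 1.5 N at 0 plus 0.25 N per mm; with the hook seated in the anchor it reads 0.004 to 0.026, depending on where the barrel is bolted.
- beaker_b: Small glass beaker, 54 mm wide, 70 mm high, loose bystander near the worktop's edge; origin at the centre of its underside.
- vial_1: Small vial with black cap, 22 mm wide, 50 mm high, loose bystander; origin at the centre of its underside.
- petri_01: Petri dish, 60 mm wide, 15 mm high, loose bystander behind the frame; origin at the centre of its underside.
There are look-alikes about, which are no part of the job. What is shaped like the c_hook but black or pink is not meant.

How it is judged (in metres and radians):
On the way, in this order (a step that is already met when the one before it is completed fails the run):
1. the hook is lifted clear of its rest (height (world z) of hook_head above 0.05 m), for 0.2 s.
2. the hook is through the eye and has drawn the rod at least 3 mm out against the spring (value of joint draw_rod above 0.003 m), for 0.2 s.
At the end, for the whole second after the job is handed in: The hook rests released and still with its neck in the anchor's slot (head's front face at the back of the plate, x = 121 to 128 mm in the frame, within 6 mm of the slot's middle, neck axis 45 to 55 mm up), lies along the frame's x within 0.16 rad, and holds the rod drawn out by 3 to 28 mm (value of joint draw_rod between 0.003 and 0.028 m and x of hook_head in the frame of load_frame between 0.121 and 0.128 m and y of hook_head in the frame of load_frame between -0.006 and 0.006 m and z of hook_head in the frame of load_frame between 0.045 and 0.055 m and angle between the x axis of c_hook and the x axis of load_frame, either way round below 0.16 rad and linear speed of c_hook below 0.01 m/s); the robot touches nothing.
It fails at once if the hook presses or pulls on the load frame (eye, rod, barrel or base; the anchor does not count) with more than 15 N (contact force between c_hook and load_frame above 15 N).
It fails at once if the beaker, the vial or the petri dish is moved more than 15 mm (distance of any of beaker_b, vial_1, petri_01 from where it was at the start of the episode above 0.015 m).
It also fails if it takes over 67 s, if anything falls off the work surface, if the arm or the gripper's body presses on something with over 40 N, if the wrist force passes 120 N, or if a joint passes its speed limit or range.

## Working session

There is one attempt and no reset: what is moved stays moved. The work goes in short steps, each a Python script; the robot and the scene stay as the last script left them, time stands still between calls to the robot, and variables do not carry over. Pictures are saved under pics/ and viewed, and the job is handed in when it is done.

```bash
mkdir -p pics
cat > h.py <<'E'
import numpy as np, cv2, json
from scipy.spatial.transform import Rotation as R
from bench import robot
def snap(name,fn):
    d=robot.get_image(name); cv2.imwrite(f'pics/{fn}.png',d['img'])
    np.save(f'pics/{fn}.npy',{k:d[k] for k in d if k!='img'},allow_pickle=True); return d
def load(fn): return np.load(f'pics/{fn}.npy',allow_pickle=True).item()
def rot(d):
    o=np.array(d['orientation'],float)
    return o if o.shape==(3,3) else R.from_euler('xyz',o).as_matrix()
def f(d): return 240/np.tan(np.radians(d['fovy'])/2)
def px2w(d,u,v,z):
    r=rot(d)@np.array([(u-d['cx'])/f(d),(v-d['cy'])/f(d),1]); e=np.array(d['eye'],float)
    return e+r*(z-e[2])/r[2]
def w2px(d,p):
    c=rot(d).T@(np.array(p,float)-np.array(d['eye'])); return np.array([d['cx']+f(d)*c[0]/c[2],d['cy']+f(d)*c[1]/c[2]])
E
python3 - <<'E'
from h import *
for n in ['scene','top','wrist']:
    d=snap(n,n+'0'); print(n,d['img'].shape,{k:d[k] for k in d if k!='img'})
print(robot.current_t(),robot.current_tcp_pos(),robot.current_eef_rot())
E
```

```text
scene (480, 640, 3) {'fovy': 53.372321929557785, 'cx': 319.4376742963751, 'cy': 242.55764467549974, 'eye': array([-256.74926529, -932.24047814,  581.36984409]), 'orientation': array([-1.98171700e+00, -7.92395826e-04, -7.73252924e-01])}
top (480, 640, 3) {'fovy': 57.89616339768907, 'cx': 312.08772724562243, 'cy': 241.82779998774012, 'eye': array([ 342.03270352,  -60.7072975 , 1102.18664794]), 'orientation': array([-2.90349348,  0.00577741, -1.55188415])}
wrist (480, 640, 3) {'fovy': 69.00747542872533, 'cx': 319.54690381587085, 'cy': 236.68392870040665, 'eye': array([ 95.03558844, 546.86217503, 383.50121387]), 'orientation': array([2.87300511e+00, 1.58884905e-03, 1.26573826e+00])}
0.15 [164.82462465 524.29071949 218.03170405] [-3.14021921e+00 -2.64830492e-04  2.83682063e+00]
```

View pics/scene0.png

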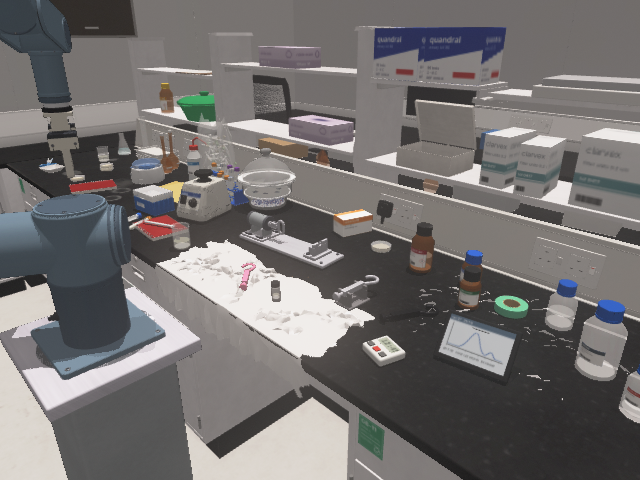

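View pics/top0.png

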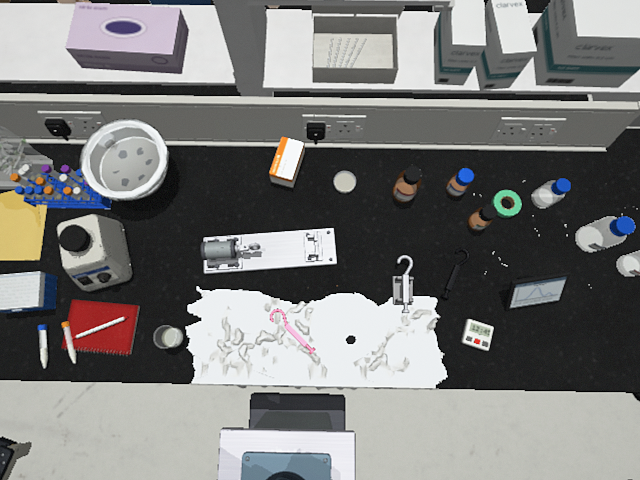

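View pics/wrist0.png

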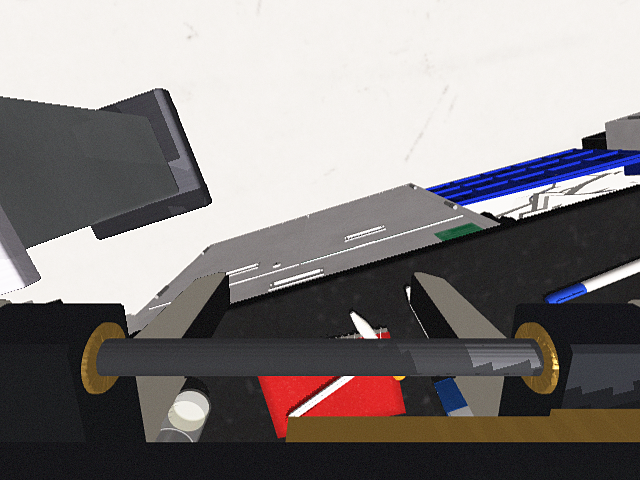

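The candidates in the top view are steel at (403,285) in a grey rest, pink at (295,335) and black at (455,270). The steel one in the notched rest, bow away from the robot, fits. I'll confirm it in an enlarged crop and measure the frame at the same time.

Run:
```python
import cv2
i=cv2.imread('pics/top0.png')
cv2.imwrite('pics/c1.png',cv2.resize(i[240:330,350:480],None,fx=6,fy=6,interpolation=cv2.INTER_CUBIC))
cv2.imwrite('pics/c2.png',cv2.resize(i[215:285,190:350],None,fx=5,fy=5,interpolation=cv2.INTER_CUBIC))
```

```text
(no output)
```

View pics/c1.png

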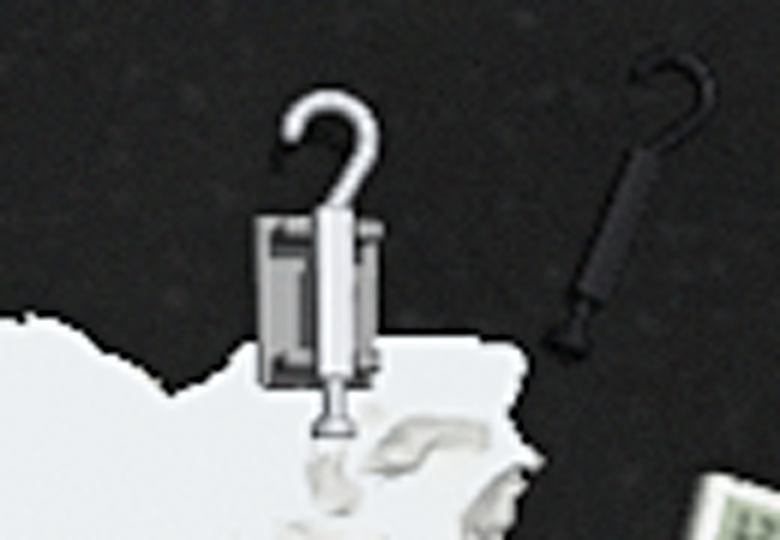

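View pics/c2.png

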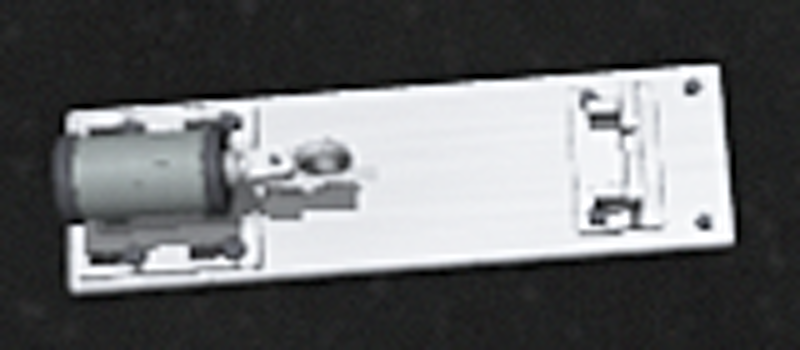

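The crop confirms the steel hook in the grey rest: head toward the robot, gap on the image-left side, crop bow at (330,130). The frame's barrel is on the left and its anchor on the right. Next I'll take a rough fix from the top view.

Run:
```python
from h import *
d=load('top0')
c=[px2w(d,u,v,14)[:2] for u,v in [(203.6,237),(334,228),(336.8,263.6),(204,273.4)]]
for p in c: print(p.round(1))
print('len',[np.linalg.norm(c[i]-c[(i+1)%4]).round(1) for i in range(4)])
m=np.mean(c,0); x=(c[1]+c[2]-c[0]-c[3]); print('center',m,'yaw',np.degrees(np.arctan2(x[1],x[0])))
pt=lambda u,v,z:px2w(d,350+u/6,240+v/6,z)[:2].round(1)
print('head end',pt(334,437,37),'head top edge', 'bow top',pt(331,88,37),'shank end',pt(335,207,44),pt(335,378,44))
for n,u,v,z in [('vial',350,340,50),('beaker',168,337,70),('petri',344,182,15)]: print(n,px2w(d,u,v,z).round(0))
q=d=load('scene0')
```

```text
[613.9 231.9]
[ 644.  -105.7]
[ 550.  -113.5]
[518.7 223.5]
len [np.float64(339.0), np.float64(94.3), np.float64(338.4), np.float64(95.6)]
center [581.63777577  59.06081476] yaw -84.80375062899581
head end [ 427.1 -280.1] head top edge bow top [ 571.4 -283.4] shank end [ 520. -282.] [ 450.1 -279.8]
vial [ 360. -144.   50.]
beaker [359. 281.  70.]
petri [ 771. -131.   15.]
```

```bash
cat >> h.py <<'E'
_w=load('wrist0')
_Rt=R.from_euler('xyz',[-3.14021921,-2.6483e-4,2.83682063]).as_matrix()
CO=_Rt.T@(np.array(_w['eye'])-np.array([164.82462465,524.29071949,218.03170405]))
CR=_Rt.T@rot(_w)
def look(target,z,yaw,u=320,v=190):
    """tcp pos at height z so that target shows at u,v"""
    Rt=R.from_euler('xyz',[np.pi,0,yaw]).as_matrix()
    r=Rt@CR@np.array([(u-_w['cx'])/f(_w),(v-_w['cy'])/f(_w),1]); o=Rt@CO
    s=(target[2]-(z+o[2]))/r[2]; t=np.array(target)-r*s-o; return np.array([t[0],t[1],z])
E
python3 - <<'E'
from h import *
print(CO,CR@[0,0,1])
yaw=np.radians(-1.6)
p=look([490,-281,40],190,yaw); print(p)
robot.move_ptp(p,[np.pi,0,yaw]); print(robot.current_t(),robot.current_qpos(),robot.current_contact_force())
d=snap('wrist','w1')
print(w2px(d,[485,-281,44]))
E
```

```text
[  73.38979985    0.36202714 -165.45073307] [-2.65624763e-01 -2.83685926e-04  9.64076452e-01]
[ 459.78801416 -279.46456467  190.        ]
3.1583 [-7.52238751e-01  2.58227055e-01  1.60766946e+00  1.56032902e-04
  1.27563784e+00  8.45059877e-01] [-0.09546166  0.50456058  1.02327448]
[321.67026006 197.30696373]
```

View pics/w1.png

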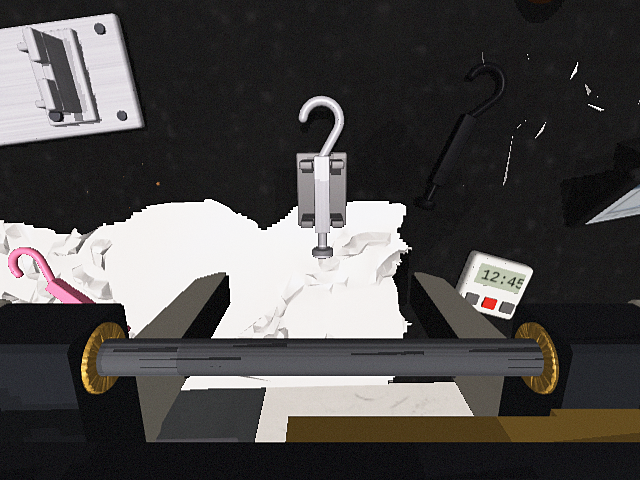

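The picture shows the steel hook at (322,180) in its rest, the anchor end at upper left, and the pink and black look-alikes at the sides. I'll enlarge it to measure.

Run:
```python
import cv2
i=cv2.imread('pics/w1.png')
cv2.imwrite('pics/c3.png',cv2.resize(i[85:270,270:375],None,fx=3.2*1,fy=3.2,interpolation=cv2.INTER_CUBIC))
```

```text
(no output)
```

View pics/c3.png

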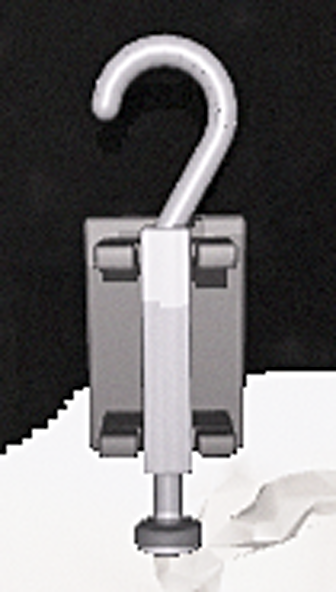

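Run:
```python
from h import *
d=load('w1')
pt=lambda u,v,z:px2w(d,270+u/3.2,85+v/3.2,z)[:2].round(1)
a=pt(165.5,229,44);b=pt(167.5,472,44)
print('far end',a,'near',b,'len',np.linalg.norm(a-b),'mid',(a+b)/2,'yaw',np.degrees(np.arctan2(*(b-a)[::-1])))
print('bow outer',pt(167,34,38),'-> bow to mid 85:',)
print('width',pt(142,350,44),pt(189,350,44))
```

```text
far end [ 520.7 -281.9] near [ 452.4 -280.8] len 68.30885740517118 mid [ 486.55 -281.35] yaw 179.07730733461082
bow outer [ 570.9 -283.6] -> bow to mid 85:
width [ 487.8 -274.5] [ 487.5 -287.7]
```

Run:
```python
from h import *
yaw=np.radians(-1.2); o=[np.pi,0,yaw]
robot.move_ptp([486,-281.3,80],o)
print(robot.move_linear([486,-281.3,18],o,speed=80,f_stop=15), robot.current_tcp_pos())
robot.move_gripper(0.0); print(robot.current_gripper_width(), robot.current_contact_force())
robot.move_linear([486,-281.3,75],o,speed=80)
print(robot.current_t(),robot.current_tcp_pos(),robot.current_eef_rot(),robot.current_contact_force(),robot.current_gripper_width())
snap('wrist','w2')
snap('top','t2')
```

```text
False [ 486.35329039 -281.61604316   18.43698484]
0.14652543981297086 [-0.28683629  0.04228067  0.06352007]
6.725 [ 485.67477793 -281.04146067   74.63214541] [-3.14109840e+00  6.01772772e-04 -2.09640515e-02] [ 0.0799588  -0.09984707 -1.84301747] 0.1446608628583895
```

View pics/w2.png

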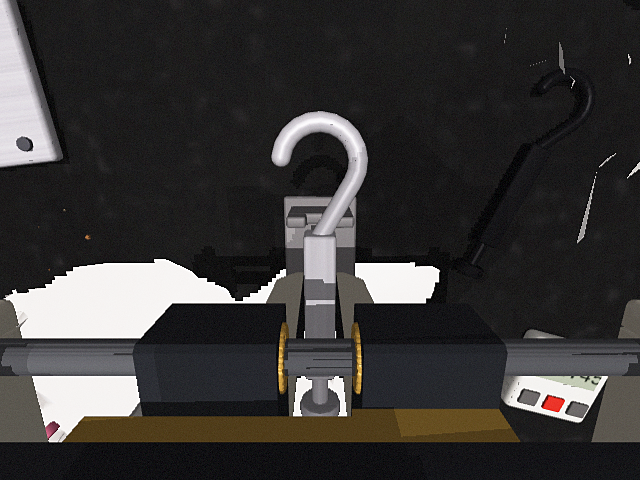

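Run:
```python
from h import *
d=load('w2'); i=cv2.imread('pics/w2.png')
cv2.imwrite('pics/c4.png',cv2.resize(i[100:250,260:380],None,fx=4,fy=4,interpolation=cv2.INTER_CUBIC))
tp=np.array([ 485.67477793,-281.04146067,74.63214541]); Rt=R.from_euler('xyz',[-3.14109840e+00,6.01772772e-04,-2.09640515e-02]).as_matrix()
# px in tool plane: hook axis at tool z=-19
def tool(u,v,zt):
    e=Rt.T@(np.array(d['eye'])-tp); r=Rt.T@rot(d)@np.array([(u-d['cx'])/f(d),(v-d['cy'])/f(d),1])
    return (e+r*(zt-e[2])/r[2])[:2].round(1)
print('bow top',tool(320,112,-19),'right',tool(367.5,160,-19),'left',tool(272.5,155,-19))
print('shank end corners',tool(304,235,-26),tool(336,235,-26))
print('shank low',tool(306.5,300,-26),tool(334.5,300,-26))
```

```text
bow top [84.6 -0.2] right [66.  19.3] left [ 68.  -19.6]
shank end corners [36.  -6.8] [36.   6.4]
shank low [ 6.7 -6.1] [6.7 6.1]
```

View pics/c4.png

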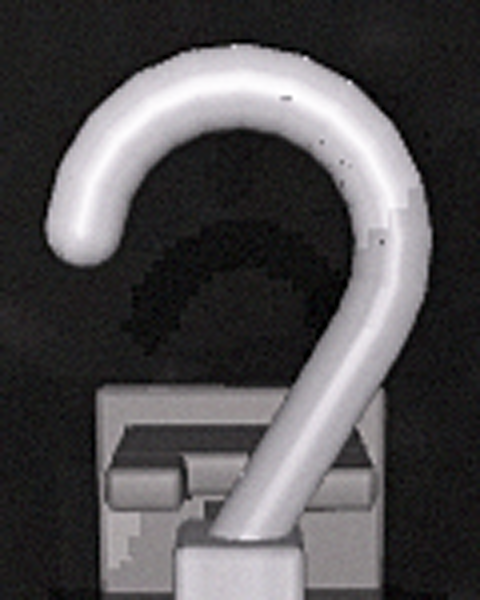

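```bash
cat >> h.py <<'E'
FO=np.array([581.64,59.06,0.]); FY=np.radians(-84.80)
def fr(x,y,z): return FO+R.from_euler('z',FY).apply([x,y,z])
def infr(p): return R.from_euler('z',-FY).apply(np.array(p)-FO)
E
python3 - <<'E'
from h import *
yaw=np.radians(5.2); p=look(fr(42,0,50),160,yaw,320,165); print(p)
robot.move_linear([486,-281,130],speed=150)
robot.move_ptp(p,[np.pi,0,yaw]); robot.sleep(0.3)
d=snap('wrist','w3'); print(robot.current_t(),robot.current_tcp_pos(),robot.current_contact_force())
E
```

```text
[530.53001308  12.88612851 160.        ]
8.8417 [530.55258849  12.09809178 159.8844949 ] [ 0.06453862 -0.29732202 -1.55182363]
```

View pics/w3.png

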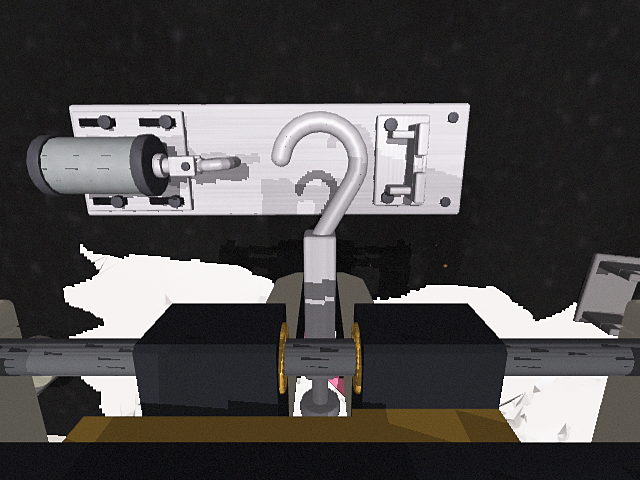

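The whole frame shows: the eye at about (220,162), the anchor slot at about (408,161), and the hook between them. I'll enlarge both.

Run:
```python
import cv2
i=cv2.imread('pics/w3.png')
a=cv2.resize(i[95:225,140:265],None,fx=4.5,fy=4.5,interpolation=cv2.INTER_CUBIC)
b=cv2.resize(i[95:225,365:475],None,fx=4.5,fy=4.5,interpolation=cv2.INTER_CUBIC)
cv2.imwrite('pics/c5.png',a);cv2.imwrite('pics/c6.png',b)
```

```text
(no output)
```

View pics/c5.png

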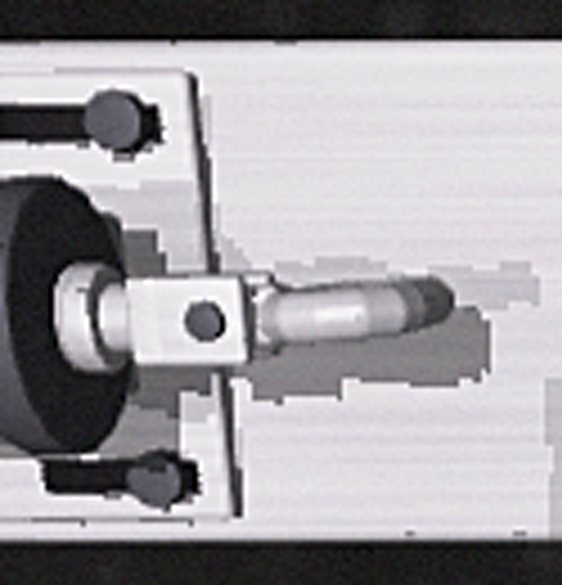

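View pics/c6.png

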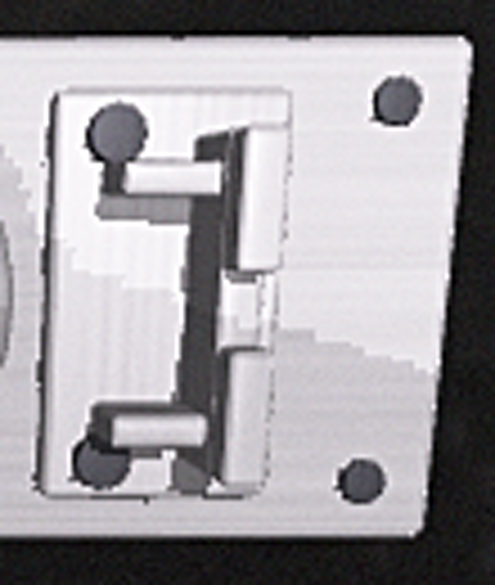

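Run:
```python
from h import *
d=load('w3')
c=[px2w(d,u,v,14)[:2] for u,v in [(70,105),(469.5,104),(458.5,214),(89,214.5)]]
for p in c: print(p.round(1))
print('len',[np.linalg.norm(c[i]-c[(i+1)%4]).round(1) for i in range(4)])
m=np.mean(c,0); x=(c[1]+c[2]-c[0]-c[3]); print('center',m,'yaw',np.degrees(np.arctan2(x[1],x[0])))
yb=np.degrees(np.arctan2(*(c[2]-c[3])[::-1])); yt=np.degrees(np.arctan2(*(c[1]-c[0])[::-1])); print(yb,yt)
# anchor
q=lambda u,v:px2w(d,365+u/4.5,95+v/4.5,56)
for n,u,v in [('slotU back',275,270),('slotL back',272,348),('slotU front',238,275),('slotL front',233,348),('topU back',288,125),('botL back',262,488)]:
    print(n,q(u,v).round(1),infr(q(u,v)).round(1))
# eye
for z in (45,49,60,69): 
    p=px2w(d,240.4,161,z); print(z,infr(p).round(1))
# pin line
for z in (66,72): print('pin',infr(px2w(d,185.6,166.1,z)).round(1))
pr=infr(px2w(d,198,166.6,76)); print('ring start top',pr.round(1))
# ring silhouette max u as function of limb x
def sil(xl,sk):
    P=[]
    for t in np.linspace(0,2*np.pi,120):
        cz=69 if np.sin(t)>0 else 49
        for a in np.linspace(0,2*np.pi,24):
            rr=9.5+4*np.cos(a); X=-9.5+rr*np.cos(t); Z=cz+rr*np.sin(t); Y=4*np.sin(a)
            X2=X+32; P.append([xl-32+X2*np.cos(sk)-Y*np.sin(sk),X2*np.sin(sk)+Y*np.cos(sk),Z])
    U=np.array([w2px(d,fr(*p)) for p in P]); k=U[:,0].argmax(); return U[k]
for xl in (-24,-19,-14,-9,-4):
    for sk in (0,.1): print(xl,sk,sil(xl,sk).round(1))
```

```text
[614.3 229.6]
[ 644.8 -103.8]
[ 551.4 -112.7]
[521.2 221.6]
len [np.float64(334.7), np.float64(93.9), np.float64(335.7), np.float64(93.5)]
center [582.91514339  58.67652538] yaw -84.80357983901094
-84.8347526221521 -84.7723105438169
slotU back [600.9 -62.   56. ] [122.3   8.2  56. ]
slotL back [588.1 -63.7  56. ] [122.8  -4.7  56. ]
slotU front [599.5 -56.   56. ] [116.2   7.4  56. ]
slotL front [587.5 -57.1  56. ] [116.2  -4.7  56. ]
topU back [623.9 -60.2  56. ] [122.6  31.3  56. ]
botL back [564.3 -66.   56. ] [122.9 -28.6  56. ]
45 [-20.    3.5  45. ]
49 [-19.1   3.7  49. ]
60 [-16.7   4.3  60. ]
69 [-14.7   4.7  69. ]
pin [-55.6   1.   66. ]
pin [-53.3   1.4  72. ]
ring start top [-43.2   1.3  76. ]
-24 0 [240.  165.6]
-24 0.1 [239.5 162.4]
-19 0 [246.4 165.6]
-19 0.1 [245.9 162.4]
-14 0 [252.7 165.6]
-14 0.1 [252.3 162.3]
-9 0 [259.1 165.6]
-9 0.1 [258.7 162.4]
-4 0 [265.5 165.6]
-4 0.1 [265.1 162.4]
```

```bash
sed -i 's/^FO=.*/FO=np.array([582.5,58.8,0.]); FY=np.radians(-84.80)/' h.py
cat >> h.py <<'E'
SK=0.1; L0=-24.0; EX=0.0  # skew, limb x when straight, grip offset along hook x
def tcp(cf,th,tilt=0.1):
    """cf: hook origin in frame (x,y,z); th: hook yaw deg rel. frame -> TCP pos, rpy"""
    H=R.from_euler('z',FY+np.radians(th))*R.from_euler('y',-tilt)
    M=H.as_matrix(); T=np.stack([-M[:,0],M[:,1],-M[:,2]],1)
    return fr(*cf)+H.apply([65+EX,0,-19]), R.from_matrix(T).as_euler('xyz')
def eye2f(x,y,z,L=L0,sk=SK):
    p=R.from_euler('z',sk).apply([32+x,y,0]); return [L-32+p[0],p[1],z]
def hookpos():
    """hook origin in frame coords, yaw deg, tilt from the present tool pose"""
    t=np.array(robot.current_tcp_pos()); M=R.from_euler('xyz',robot.current_eef_rot()).as_matrix()
    H=np.stack([-M[:,0],M[:,1],-M[:,2]],1); c=t-H@np.array([65+EX,0,-19])
    return infr(c), np.degrees(np.arctan2(H[1,0],H[0,0])-FY), np.arcsin(H[2,0])
E
python3 - <<'E'
from h import *
SKD=np.degrees(SK)
def st(c,th,t=.1):
    p,o=tcp(c,th,t); q=robot.inverse_kinematics(p,o); print(np.round(c,1),round(th),p.round(0),None if q is None else np.round(q,2))
st(eye2f(45,4,130),-118+SKD); st(eye2f(45,4,60),-118+SKD); st(eye2f(-8,0,60),-118+SKD)
for th in (-118,-80,-40,0): st(eye2f(7,0,60),th+SKD)
st([11.5,0,60],0); st([8,0,49.5],0,0)
p,o=tcp(eye2f(45,4,120),-118+SKD); robot.move_ptp(p,o)
p,o=tcp(eye2f(45,4,60),-118+SKD); print(robot.move_linear(p,o,speed=100,f_stop=6))
robot.sleep(.2); print(hookpos(),robot.current_contact_force(),robot.current_t())
snap('wrist','w4'); snap('top','t4')
E
```

```text
[ 20.2  11.7 130. ] -112 [532.  59. 118.] [-0.11  0.38  1.63  0.02  1.23  1.75]
[20.2 11.7 60. ] -112 [532.  59.  48.] [-0.11  0.46  1.7   0.02  1.08  1.75]
[-32.1   2.4  60. ] -112 [518. 111.  48.] [-0.02  0.45  1.72  0.03  1.07  1.83]
[-17.2   3.9  60. ] -112 [521.  96.  48.] [-0.05  0.45  1.72  0.03  1.07  1.81]
[-17.2   3.9  60. ] -74 [523.  52.  48.] [-0.08  0.45  1.72 -0.05  1.06  1.15]
[-17.2   3.9  60. ] -34 [552.  18.  48.] [-0.11  0.47  1.69 -0.11  1.02  0.46]
[-17.2   3.9  60. ] 6 [597.  11.  48.] [-0.11  0.5   1.64 -0.12  0.98 -0.24]
[11.5  0.  60. ] 0 [590. -19.  48.] [-0.16  0.49  1.66 -0.12  0.98 -0.19]
[ 8.   0.  49.5] 0 [589. -14.  30.] [-0.21  0.51  1.66 -0.    0.97 -0.3 ]
False
(array([20.31513295, 12.27056141, 60.87754499]), np.float64(247.73757296593928), np.float64(0.09839624497961386)) [-0.24398422 -0.19161077 -1.44785437] 10.3083
```

View pics/w4.png

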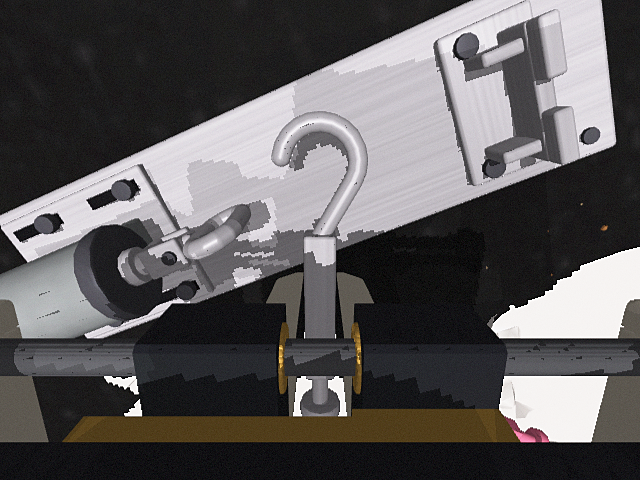

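The hook bow is at (320,150) and the eye at (220,230), skewed away from the robot, with the barrel at lower left. I'll overlay the modelled eye to check it.

```bash
cat > ov.py <<'E'
from h import *
import sys
def ov(fn,L,sk,hp=None,out='ov',crop=(140,80,400,300),s=2.3):
    d=load(fn); i=cv2.imread(f'pics/{fn}.png'); s=int(s*1)+0 or 1; s=2
    big=cv2.resize(i,None,fx=3,fy=3,interpolation=cv2.INTER_CUBIC)
    P=[]
    for t in np.linspace(0,2*np.pi,160):
        cz=69 if np.sin(t)>0 else 49
        P.append(w2px(d,fr(*eye2f(-9.5+9.5*np.cos(t),0,cz+9.5*np.sin(t),L,sk))))
    cv2.polylines(big,[((np.array(P)+.5)*3).astype(np.int32)],True,(0,0,255),1)
    if hp is not None:
        c,th,tl=hp; H=R.from_euler('z',np.radians(th))*R.from_euler('y',-tl)
        pts=[(16*np.cos(a),16*np.sin(a),0) for a in np.radians(np.arange(262,59,-4))]+[(32,0,0),(124,0,0)]
        Q=[w2px(d,fr(*(c+H.apply(p)))) for p in pts]
        cv2.polylines(big,[((np.array(Q)+.5)*3).astype(np.int32)],False,(0,200,0),1)
    x0,y0,x1,y1=[3*k for k in crop]; cv2.imwrite(f'pics/{out}.png',big[y0:y1,x0:x1])
E
python3 - <<'E'
from ov import *
ov('w4',-24,.1,(np.array([20.3,12.2,60.5]),247.74,.0984),'ov4')
E
```

```text
(no output)
```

View pics/ov4.png

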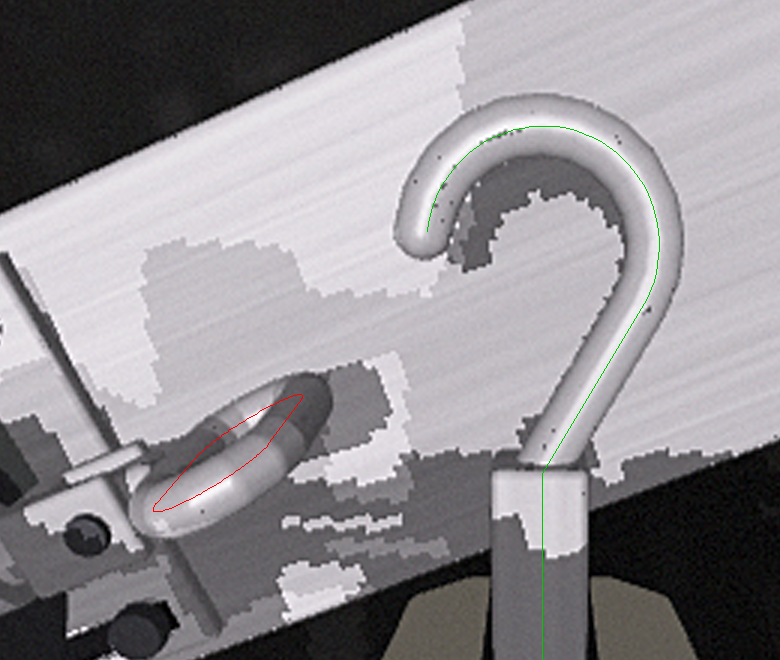

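Run:
```python
from ov import *
a=[]
for k,(L,s) in enumerate([(-22.5,.05),(-22.5,.08),(-21.5,.06)]):
    ov('w4',L,s,None,'tmp',(170,190,260,270)); a.append(cv2.imread('pics/tmp.png'))
cv2.imwrite('pics/ov5.png',cv2.resize(np.hstack(a),(790,234)))
```

```text
(no output)
```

View pics/ov5.png

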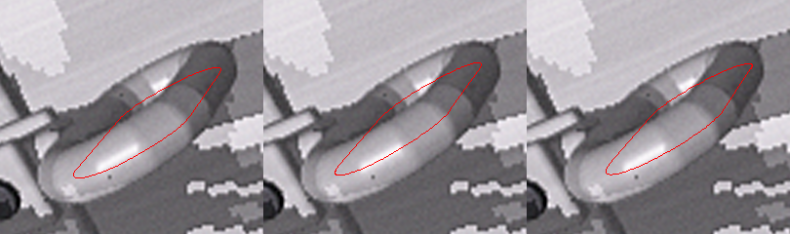

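```bash
sed -i 's/^SK=0.1; L0=-24.0/SK=0.07; L0=-23.0/' h.py
python3 - <<'E'
from h import *
th=-118+np.degrees(SK)
def go(x,y,sp,fs): 
    p,o=tcp(eye2f(x,y,60),th); return robot.move_linear(p,o,speed=sp,f_stop=fs)
print(go(12,3,60,4),go(4,1,30,3)); robot.sleep(.2)
f0=robot.current_contact_force(); print(f0,hookpos())
r=go(-15,1,8,2.0); print(r,hookpos(),robot.current_contact_force()-f0,robot.current_t())
snap('wrist','w6'); print(robot.current_contact_force()-f0)
E
```

```text
False False
[-1.25410692 -0.06216945 -2.02817159] (array([-19.05193274,   3.58909782,  60.01504246]), np.float64(246.0055911357915), np.float64(0.09989808698221259))
True (array([-31.49435535,   2.53855936,  59.59195872]), np.float64(246.01633497905374), np.float64(0.09982073341896003)) [ 1.80558213 -1.5602674   1.81340629] 13.25
[ 2.71780176 -1.78102193  0.5888096 ]
```

View pics/w6.png

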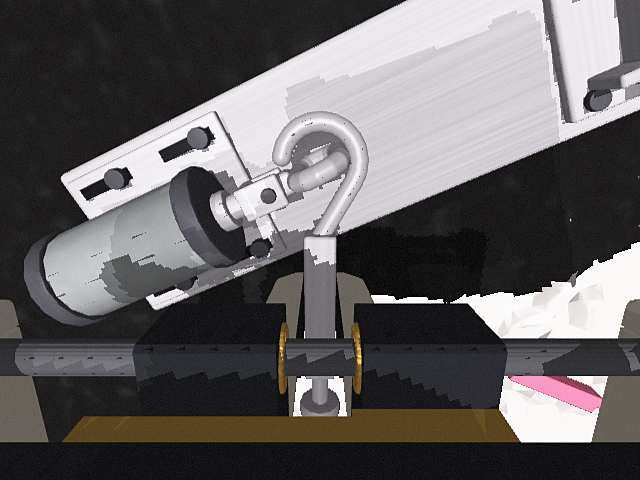

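Run:
```python
from ov import *
ov('w6',-23,.07,(np.array([-31.5,2.54,59.6]),246.0,.0998),'a',(245,95,385,235)); ov('w6',-23,.07,None,'b',(245,95,385,235))
a=cv2.imread('pics/a.png'); b=cv2.imread('pics/b.png'); cv2.imwrite('pics/ov6.png',cv2.resize(np.hstack([a]),(790,790))[:600])
```

```text
(no output)
```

View pics/ov6.png

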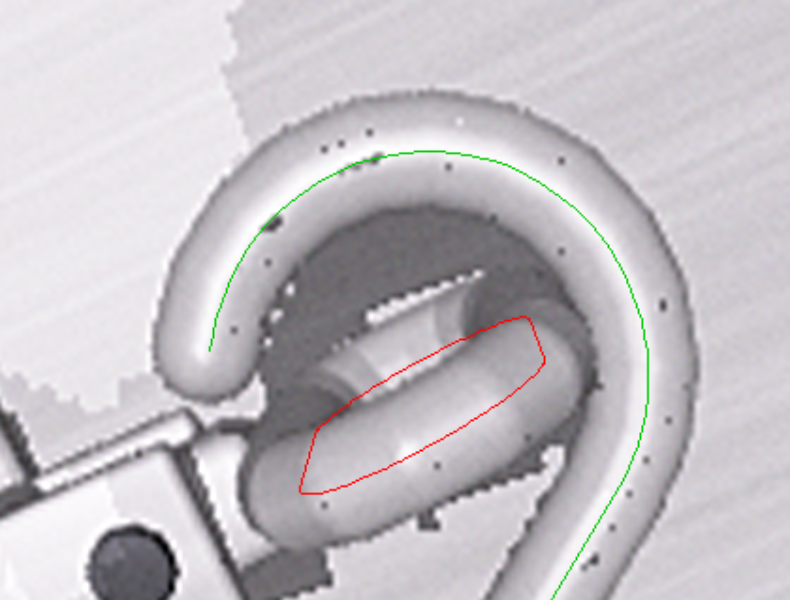

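The zoom shows the eye inside the bow, with its limb just touching the bow's inner right side at about (347,162), so limb x is about -23.7 with a skew of about 0.03. I'll back off to the middle of the opening and swing.

```bash
sed -i 's/^SK=0.07; L0=-23.0/SK=0.03; L0=-23.8/' h.py
python3 - <<'E'
from h import *
def F(n=5):
    a=[]
    for _ in range(n): a.append(robot.current_contact_force()); robot.sleep(.02)
    return infr(np.mean(a,0)+FO)
def go(x,y,th,sp,fs): 
    p,o=tcp(eye2f(x,y,60),th); return robot.move_linear(p,o,speed=sp,f_stop=fs)
print(go(7,0.3,-114,25,4)); robot.sleep(.15); f0=F(); print('base',f0.round(2),hookpos()[0].round(1))
for th in range(-106,-47,8):
    r=go(7,0.3*(th/-114),th,30,3.5); g=F(3)-f0; h=hookpos()
    print(th,r,g.round(1),h[0].round(1),round(h[1]-360,1))
    if r or np.linalg.norm(g)>3.5: break
print(robot.current_t()); snap('wrist','w7')
E
```

```text
False
base [-0.39  0.09 -1.39] [-17.    1.5  60. ]
-106 False [ 0.2  0.7 -0.1] [-16.9   1.5  60. ] -106.1
-98 False [-0.1  0.2 -0.5] [-16.9   1.5  60. ] -98.1
-90 False [ 0.4 -0.2 -0.5] [-16.9   1.4  60. ] -450.1
-82 False [0.4 0.3 0.2] [-16.9   1.4  60. ] -442.1
-74 False [ 0.5 -0.   0.2] [-16.9   1.3  60. ] -434.1
-66 False [ 0.4 -0.  -0.2] [-16.9   1.3  60. ] -426.1
-58 False [0.7 0.2 0.3] [-16.9   1.2  60. ] -418.1
-50 False [ 0.8 -0.3 -0.1] [-16.9   1.2  60. ] -410.1
18.35
```

View pics/w7.png

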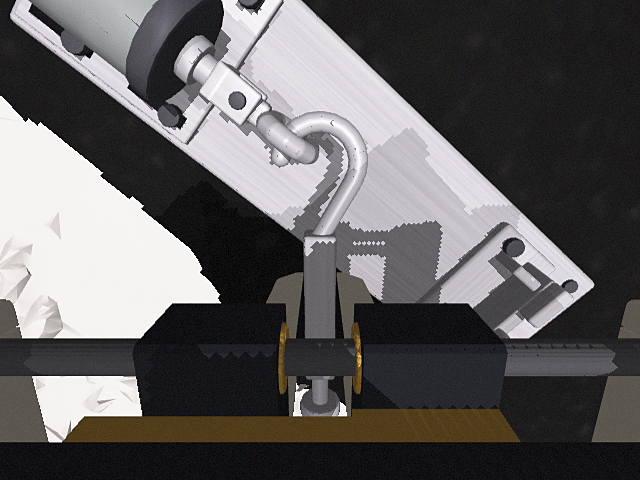

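The tip at (281,158) has passed through the eye with no force. I'll finish the swing and draw.

Run:
```python
from h import *
def F(n=5):
    a=[]
    for _ in range(n): a.append(robot.current_contact_force()); robot.sleep(.02)
    return infr(np.mean(a,0)+FO)
f0=np.array([-.39,.09,-1.39]); ok=True
for th in range(-42,1,6):
    k=-th/48
    p,o=tcp([-16.2-.7*k,1.0*k,60],th); r=robot.move_linear(p,o,speed=30,f_stop=3.5); g=F(3)-f0
    print(th,r,g.round(1))
    if r or np.linalg.norm(g)>4: ok=False; break
if ok:
  for x in (-10,-2,5,11.5):
    p,o=tcp([x,0.3,60],0); r=robot.move_linear(p,o,speed=25,f_stop=6); robot.sleep(.1); g=F(4)-f0
    print(x,r,g.round(1),hookpos()[0].round(1))
    if r or np.linalg.norm(g)>11: break
print(robot.current_t(),robot.current_gripper_width()); snap('wrist','w8'); snap('top','t8'); snap('scene','s8')
```

```text
-42 False [ 0.6 -0.7  0.2]
-36 False [ 0.7 -0.   0.1]
-30 False [ 0.6 -0.5 -0.2]
-24 False [ 0.3 -0.  -0.3]
-18 False [-0.   0.2  0.5]
-12 False [ 0.6 -0.8  0.1]
-6 False [-0.3 -0.   0.4]
0 False [ 0.9 -0.3 -0.4]
-10 False [-2.3 -0.5  0.3] [-10.2   0.1  59.9]
-2 False [-4.3 -0.7 -0.6] [-2.1  0.2 60. ]
5 False [-5.9 -0.7 -0.6] [ 4.4  0.2 59.9]
11.5 False [-7.8 -0.7 -0.4] [10.5  0.2 59.9]
24.2833 0.1460906765036936
```

View pics/w8.png

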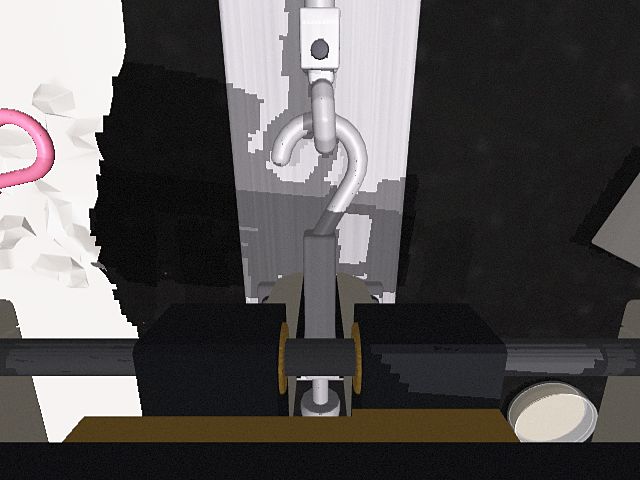

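Run:
```python
from h import *
i=cv2.imread('pics/w8.png'); a=cv2.resize(i[330:420,270:370],(500,450),interpolation=cv2.INTER_CUBIC)
s=cv2.imread('pics/s8.png'); d=load('s8'); u,v=w2px(d,fr(110,0,60)).astype(int); print(u,v)
b=cv2.resize(s[v-45:v+45,u-50:u+50],(500,450),interpolation=cv2.INTER_CUBIC)
cv2.imwrite('pics/c8.png',cv2.resize(np.hstack([a,b]),(800,360)))
```

```text
316 238
```

View pics/c8.png

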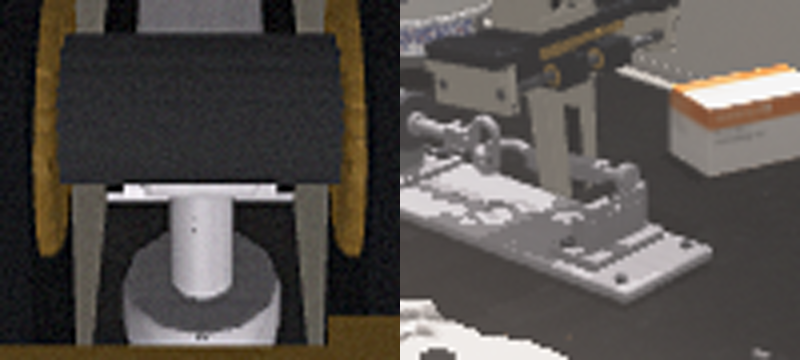

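Run:
```python
from h import *
for fn in ('w8','s8'):
    d=load(fn); big=cv2.resize(cv2.imread(f'pics/{fn}.png'),None,fx=5,fy=5,interpolation=cv2.INTER_CUBIC)
    P=lambda p:tuple(((w2px(d,fr(*p))+.5)*5).astype(int).tolist())
    for x,c in ((116,(0,255,255)),(124,(0,0,255))):
        pts=[(x,-30,56),(x,-6.5,56),(x,-6.5,46),(x,6.5,46),(x,6.5,56),(x,30,56)]
        for a,b in zip(pts,pts[1:]): cv2.line(big,P(a),P(b),c,2)
    for hx in (116,124):
        c=[]
        for t in np.linspace(0,2*np.pi,40):
            H=R.from_euler('y',-.1); c.append(P(np.array([10.5,.2,60])+H.apply([hx,10*np.cos(t),10*np.sin(t)])))
        cv2.polylines(big,[np.array(c)],True,(0,255,0),1)
    u,v=np.array(P((124,0,60))); v=min(v,2150); cr=big[v-240:v+240,u-300:u+300]; cv2.imwrite(f'pics/m_{fn}.png',cr)
a=cv2.imread('pics/m_w8.png');b=cv2.imread('pics/m_s8.png'); print(a.shape,b.shape)
h=min(a.shape[0],b.shape[0]); m=np.hstack([a[:h],b[:h]]); cv2.imwrite('pics/m8.png',cv2.resize(m,(800,int(h*800/m.shape[1]))))
```

```text
(480, 600, 3) (480, 600, 3)
```

View pics/m8.png

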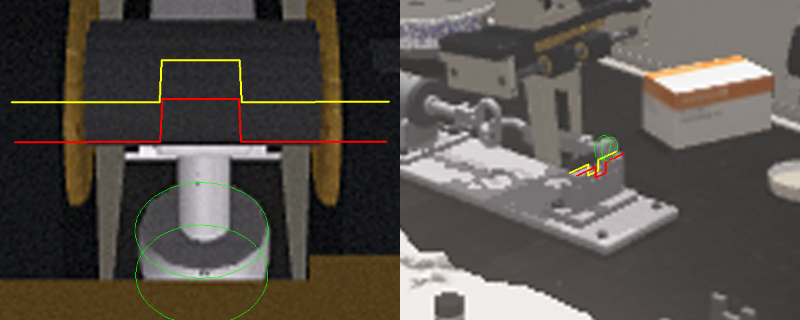

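Run:
```python
from h import *
def F(n=5):
    a=[]
    for _ in range(n): a.append(robot.current_contact_force()); robot.sleep(.02)
    return infr(np.mean(a,0)+FO)
f0=np.array([-.39,.09,-1.39])
for x,z,t in [(13,60,.1),(13,59.5,.05),(13,59,.01),(13,56.5,0),(13,54,0),(13,51.5,0),(13,50,0)]:
    p,o=tcp([x,0.3,z],0,t); r=robot.move_linear(p,o,speed=20,f_stop=5); robot.sleep(.1); g=F(4)-f0; h=hookpos()
    print((x,z,t),r,g.round(1),h[0].round(1),round(h[2],3))
    if r or np.linalg.norm(g)>11.5: break
print(robot.current_t()); snap('wrist','w9'); snap('scene','s9')
i=cv2.imread('pics/w9.png'); a=cv2.resize(i[330:420,270:370],(500,450),interpolation=cv2.INTER_CUBIC)
s=cv2.imread('pics/s9.png'); b=cv2.resize(s[193:283,266:366],(500,450),interpolation=cv2.INTER_CUBIC)
cv2.imwrite('pics/c9.png',cv2.resize(np.hstack([a,b]),(800,360)))
```

```text
(13, 60, 0.1) False [-7.2 -0.2 -0.8] [11.9  0.1 59.9] 0.098
(13, 59.5, 0.05) False [-8.1 -0.5 -0.6] [11.9  0.  59.4] 0.048
(13, 59, 0.01) False [-7.9 -0.3  0. ] [11.9 -0.  58.9] 0.008
(13, 56.5, 0) False [-7.5  0.   1.8] [12.   0.4 56.8] -0.001
(13, 54, 0) False [-7.7 -0.3  2.9] [12.   0.5 54.5] -0.001
(13, 51.5, 0) False [-7.9  0.7  0. ] [12.   0.5 51.6] -0.001
(13, 50, 0) False [-8.4 -0.3  4.7] [12.1  0.7 50.9] -0.001
27.6083
```

View pics/c9.png

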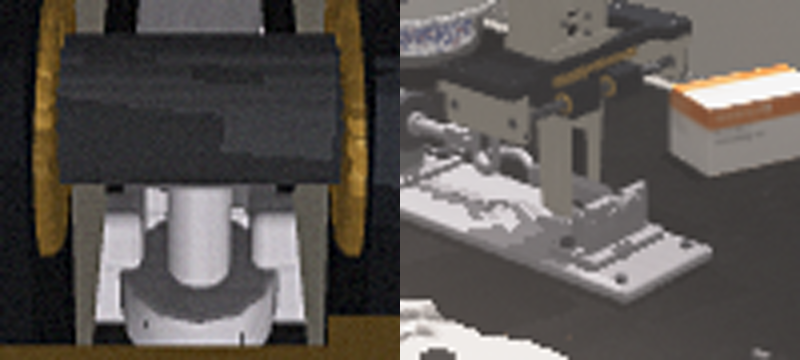

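The neck is in the slot with the plate halves on either side of it, and the head is behind the plate. I'll ease it back until the plate carries the load.

Run:
```python
from h import *
def F(n=5):
    a=[]
    for _ in range(n): a.append(robot.current_contact_force()); robot.sleep(.02)
    return infr(np.mean(a,0)+FO)
f0=np.array([-.39,.09,-1.39])
for x in (11.5,10.5,9.5,8.7,8,7.4,6.8,6.2):
    p,o=tcp([x,0.3,50.2],0,0); r=robot.move_linear(p,o,speed=15,f_stop=8); robot.sleep(.1); g=F(5)-f0; h=hookpos()
    print(x,r,g.round(1),h[0].round(1))
    if g[0]>-2.5: break
print(robot.current_t()); snap('wrist','w10')
i=cv2.imread('pics/w10.png'); cv2.imwrite('pics/c10.png',cv2.resize(i[330:420,270:370],(500,450),interpolation=cv2.INTER_CUBIC))
```

```text
11.5 False [-7.4 -0.4  3. ] [10.9  0.8 50.9]
10.5 False [-6.8 -0.1  3.1] [10.1  0.8 50.9]
9.5 False [-6.  -0.3  3. ] [ 9.2  0.9 50.9]
8.7 False [-5.4 -0.6  2.9] [ 8.5  0.9 50.9]
8 False [-2.1 -0.5  6.6] [ 8.5  0.9 50.8]
29.875
```

View pics/c10.png

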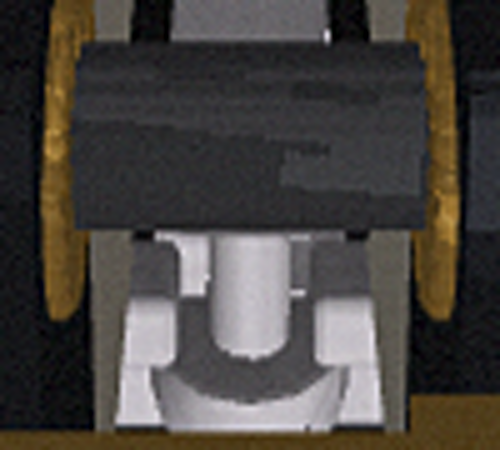

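View pics/w10.png

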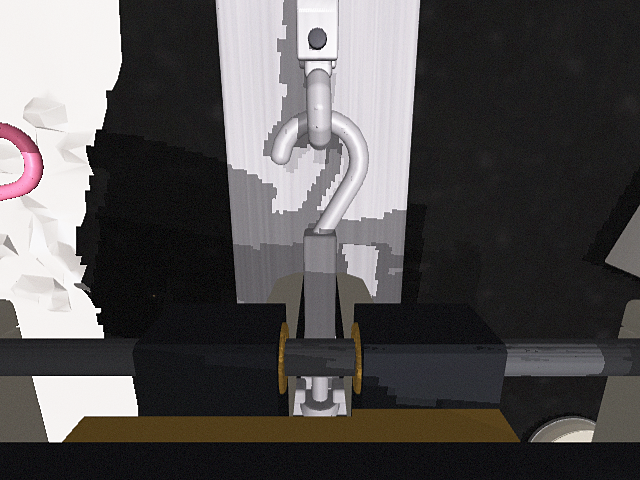

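The head face bears on the plate's back at x of about 8.5, and the tool force drops. I'll release, retreat and check.

Run:
```python
from h import *
p,o=tcp([7.5,0.4,50.7],0,0); robot.move_linear(p,o,speed=15); robot.sleep(.1); print(robot.current_contact_force())
robot.move_gripper(0.5); robot.sleep(.2); print(robot.current_contact_force(),robot.current_gripper_width())
robot.move_linear(p+np.array([0,0,90]),o,speed=80,f_stop=8); print(robot.current_t())
q=look(fr(62,0,50),170,o[2]+0,320,200)
robot.move_ptp(q,o); robot.sleep(.2)
snap('wrist','w11'); print(robot.current_tcp_pos(),robot.current_contact_force(),robot.current_t())
snap('top','t11'); snap('scene','s11')
```

```text
[ 1.47202908 -2.70229231  2.36747192]
[-0.06678219  1.31859152  0.3376769 ] 0.4951639447080096
32.475
[588.93268138 -28.55326028 168.57728279] [ 0.04493359 -0.47401966  0.25423084] 33.0417
```

View pics/w11.png

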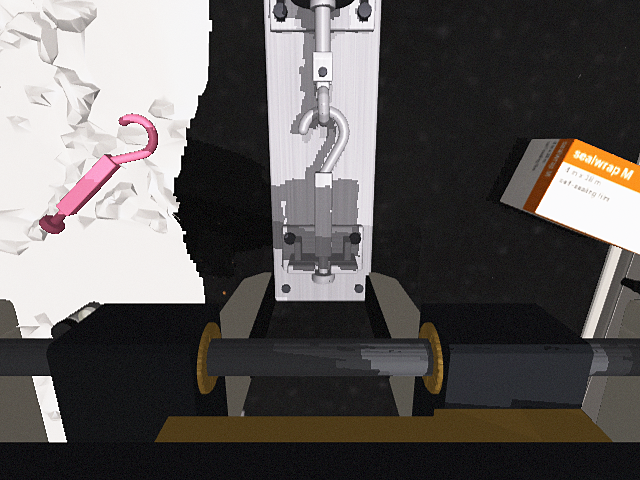

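View pics/t11.png

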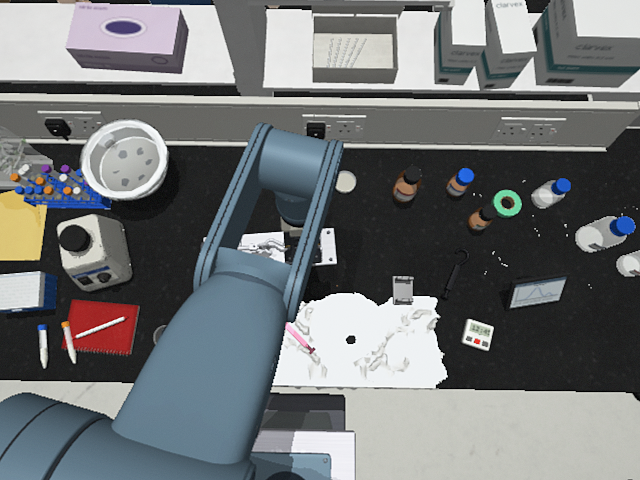

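The hook hangs through the eye at (322,115), its shank runs straight along the frame, and its neck is in the slot with the head at (323,275) behind the plate. One last enlarged overlay before I hand in.

Run:
```python
from ov import *
ov('w11',0,0,(np.array([8.3,0.6,50.5]),0,0),'a',(265,60,385,300))
a=cv2.imread('pics/a.png')
s=cv2.imread('pics/s11.png'); b=cv2.resize(s[200:275,250:350],None,fx=4.4,fy=4.4,interpolation=cv2.INTER_CUBIC)
a=cv2.resize(a,None,fx=.82,fy=.82); c=np.zeros((600,800,3),np.uint8); c[:min(600,a.shape[0]),:a.shape[1]]=a[:600]; w=min(b.shape[1],800-a.shape[1]); c[:b.shape[0],a.shape[1]:a.shape[1]+w]=b[:,:w]
cv2.imwrite('pics/c11.png',c)
```

```text
(no output)
```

View pics/c11.png

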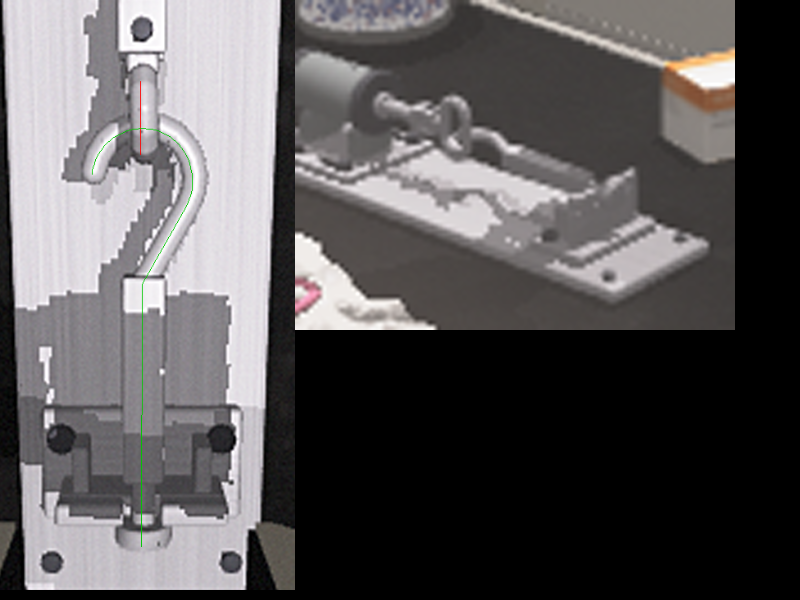

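Run:
```python
from h import *
print(robot.current_t(),robot.current_contact_force()); print(robot.hand_in())
```

```text
33.1417 [ 0.53072577  0.09076379 -0.32030648]
the job is handed in; nothing more can be done
None
```

The steel C-hook is under load in the frame, and I handed the job in at about 33 s on the robot's clock.

**What I did:**
- I gripped the shank and lifted the hook out of its rest.
- I felt for the eye with a light touch of about 3 N; its outer limb is at about x = -23.8 mm in the frame.
- I swung the tip through the eye with almost no force.
- I drew the rod out against the spring, with about 8 N measured, then lowered the neck into the slot. I eased the hook back until the head bore on the plate, and let go.

**Last checks:**
- **Seating:** the pictures show the head behind the plate, the neck in the slot and the hook level and along the frame. From the tool pose just before I let go, the head face is at about x = 124.5 mm, y about +0.9 mm, and the neck about 51 mm up.
- **Rod:** it is drawn out by about 24 mm. This is computed from the positions; I had no direct reading of the rod.
- **Forces:** the highest on the tool while the hook touched the eye was about 9 N, and it fell to near zero after I let go.
- **Bystanders:** the petri dish was last seen where it started. I did not measure the beaker or vial again; the arm hid most of the beaker in the last top view, but no move went near either.

**Disagreements:**
- **Frame position:** the two cameras differed by about 1.3 mm on where the frame stands, within the stated 2 mm.
- **First feel of the eye:** the contact force also had a sideways part, so I took the limb's position from both the touch and the picture.

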